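# Refit the filter cover on the coat dryer

## Task

The dryer's filter has been changed and its cover is lying loose in the bay: slide it forward until its lip is hooked fully into the slot under the brow, then press the rear edge down until the cover snaps flat and flush. Then shoot the barrel bolt fully home through the staple on the cover, and leave everything else on the counter and on the dryer where it is.

Things in the scene. Friction and masses are not known exactly. Their poses are not given: they have to be found in the camera images.
- dryer: grey box-shaped coat dryer, 300 x 300 mm, 150 mm high, fixed. Origin under its centre; x to the end with the slot (away from the robot, within 23 deg), y left, z up. In its flat top (deck, 150 mm up) is the filter bay, floor 136 mm up, from the rear rim at x = -45 mm to the brow at x = +83 mm, its sides narrowing from 132 to 94 mm apart. The deck behind the rim is bare.
- slot (a point): middle of the slot's mouth, 83 mm ahead of the dryer's centre and 139.5 mm up: a gap 7 mm high between the bay floor and the overhanging brow, 94 mm wide and 12 mm deep. Axes as the dryer's.
- rim (a point): middle of the top edge of the bay's rear rim, 45 mm behind the dryer's centre, 150 mm up, level with the deck. Below it a sprung latch nose 30 mm wide stands 5 mm out of the rim's face. Axes as the dryer's.
- latch (a joint): travel of the latch nose back into the rim, m: 0 = sprung right out, 0.0065 = fully in. Spring 4 N at 0, 0.6 N more per mm. A bead on the cover's rear rides down its sloping top, then the nose springs out over the bead. Pressing the cover's rear down past it takes roughly 5 to 15 N.
- cover: loose aluminium filter cover, 0.22 kg: tapered plate 126 mm long plus a 10 mm lip, 91 mm wide in front, 129 mm at the rear, 14 mm deep. Origin on its underside, mid-length; x to the lip, z up. As found its lip rests on the bay floor 25 to 50 mm short of home and its rear lies on the deck behind the rim, tilted 6 deg; the bay's sides guide it as it slides forward.
- lip_tip (a point): tip of the cover's front lip, mid-width, half-way up its 4 mm; 73 mm ahead of the cover's origin. The lip is 76 mm wide and 10 mm long. With the cover home this point lies 8 to 10 mm beyond slot in the dryer's x, and the cover's front wall meets the brow. Axes as the cover's.
- rear_edge (a point): middle of the upper rear edge of the cover, 57 mm behind its origin. Level with the deck when the cover is shut; about 13 mm above it as found; some 10 to 13 mm above it when the lip is home and the rear rests on the latch. The plate between it and the rib is bare: press here.
- rib (a point): centre of the thumb rib standing up across the cover's top, 10 mm behind the cover's origin and 47 mm ahead of its rear edge: 8 mm thick in x, 60 mm wide in y, 14 mm tall; this point is 7 mm above the plate. Push on its rear face to slide the cover. Axes as the cover's.
- keeper (a point): centre of the opening of the steel staple on the cover's top that takes the bolt, 20 mm behind the rib and 46 mm right of the cover's middle; opening 14 mm wide and 12 mm high, staple 8 mm thick in y, its top 15 mm above the plate. Axes as the cover's.
- bolt (a joint): travel of the barrel bolt, m: 0 = drawn back, 0.040 = fully home. Found 0 to 10 mm out. It slides to the dryer's +y (towards the cover), needs 2 to 4 N, and stays where it is left. The 7 mm rod lies 7 mm above the deck; it can only pass when the cover is shut.
- bolt_knob (a point): middle of the bolt's upright knob, 25 mm above the deck, right of the bay: 34 mm ahead of rim and, with the bolt drawn back, 120 mm to the dryer's right. Knob 13 mm across from 21 to 33 mm above the deck, a 9 mm stem below. The guide staples at both ends of its track are 14 mm high. Axes as the dryer's.
- curry: black silicone curry comb, 90 x 55 x 36 mm, lying on the deck to the left of the bay (bystander). Origin under its centre.
- clip_stand: spring clip on an aluminium stand holding a grey brush, 224 mm high (bystander). Origin under its base.
- jar: glass jar with screw lid, 76 mm across, 100 mm high (bystander). Origin under its centre.
- bowl: steel bowl, 150 mm across, 55 mm high, with a 60 mm orange ball in it (bystander). Origin under its centre.
- old_filter: the old filter cassette, 110 x 84 x 14 mm, lying on the counter (bystander). Origin under its centre.
- steel_comb: steel comb, 180 x 35 x 5 mm, lying to the right of the dryer, nearer the robot (bystander). Origin under its centre.
- spray: white bottle with a black trigger spray head, 66 mm across, 184 mm high (bystander). Origin under its centre.
There are look-alikes about, which are no part of the job. Of the things shaped like the cover, the aluminium one is meant.

How it is judged (in metres and radians):
On the way, in this order (a step that is already met when the one before it is completed fails the run):
1. the cover's lip is hooked at least 6 mm into the slot (x of lip_tip in the frame of slot above 0.006 m and z of lip_tip in the frame of slot below 0.003 m), for 0.1 s.
2. the cover is snapped flat: rear edge level with the deck within 2 mm and the latch sprung back out over it (x of lip_tip in the frame of slot above 0.006 m and z of rear_edge in the frame of rim below 0.002 m and value of joint latch below 0.002 m), for 0.2 s.
3. the bolt is home through the cover's staple (35 mm or more of its 40 mm) (value of joint bolt above 0.035 m), for 0.2 s.
At the end, for the whole second after the job is handed in: The lip is at least 6 mm inside the slot, the cover lies flat (within 2 deg) with its rear edge no more than 2 mm above the deck, the latch has sprung out over it (within 2 mm), and the bolt is at least 35 mm of its 40 mm home (all of step 2 and z of lip_tip in the frame of slot below 0.003 m and angle between the z axis of rib and the z axis of dryer, either way round below 0.035 rad and value of joint bolt above 0.035 m); the robot touches nothing.
It fails at once if another thing on the counter or the dryer is shifted more than 25 mm or knocked over (distance of any of curry, clip_stand, jar, bowl, old_filter, steel_comb, spray from where it was at the start of the episode above 0.025 m or angle between any of clip_stand, jar, spray's own z axis and vertical above 0.5 rad).
It also fails if it takes over 43 s, if anything falls off the work surface, if the arm or the gripper's body presses on something with over 40 N, if the wrist force passes 120 N, or if a joint passes its speed limit or range.

## Robot

A 6-joint arm with a two-finger parallel gripper is mounted at the origin on the work surface. World frame = base frame: x ahead of the robot, y to its left, z up, the work surface at z = 0. Lengths are in m, angles in degrees, forces in N, time in s.
With the tool pointing down it reaches from about 0.25 to 0.85 m from the base axis. Payload 12.5 kg.
Tool frame: the origin (TCP) lies midway between the tips of the shut fingers; the grasp point (between the pads) lies 19 mm behind it; z points along the fingers, y is the direction in which the jaws open and shut (so a half turn about z gives the same grasp; the last joint's range is limited). The gripper opens to 93 mm and grips with 3 to 60 N. Pads are 15 mm wide; open, the fingers measure 128 mm over their backs; the gripper's body (75 mm by 188 mm) begins 65 mm behind the grasp point.
Start: joints at [-73.43, 20.094, 94.641, -0, 65.266, -4.847], TCP at [0.201, -0.512, 0.219] pointing down, gripper open.
Joint ranges: [-157.81, 157.81], [-45, 120.19], [0.68, 151.7], [-89.99, 269.99], [4.06, 180], [-164.3, 164.3]. Speed limits (degrees/s): [127.2, 127.2, 159.86, 180, 180, 180].

## Interface

Orientations are given as [roll, pitch, yaw] about the fixed x, y, z axes, in that order (R = Rz(yaw) Ry(pitch) Rx(roll)).
In Python, from rig import arm, cams, job gives the robot as it stands.
- The arm moves only by the tool send_rows, never from a script. Its argument "deltas" is one flat list of numbers, 7 for each row, row after row: the turn, a rotation vector about the tool's x, y, z each as a share of 30 degrees, from -1 to 1, then the shift along the tool's x, y, z each as a share of 200 mm, from -1 to 1, then the closure, from -1 (fully open) to 1 (shut). In form: [wx, wy, wz, dx, dy, dz, hand, wx, wy, wz, dx, dy, dz, hand, ...]. A call has 1 to 10 rows; each row is the pose to reach, as a shift and turn from the pose measured when the call began, along the tool's axes at that moment; what a row does not reach only later rows make up. A row lasts 1/8 s, in which the tool goes at most 62.5 mm and 10.7 degrees, less where a joint would pass 70% of its speed; a pose out of reach is approached as far as the arm can. A call with a number of a shift or a turn outside -1 to 1 is refused whole. A call with a gripper value outside its range is refused whole. The fingers move at their own pace and stop on an object; "force" is the grip in N (left out, the last holds). Time passes only in rows, so rows that repeat a pose let the fingers close. It gives the time, the measured TCP pose, the force and the opening at its end, in the units of the state.
- arm.get_obs(): the state, without advancing time (a new reading comes with each control period).
- cams.capture(name): name is "scene" or "top"; returns (picture, depth): 420x560x3 uint8, red, green, blue; 420x560 float32, m along the optical axis (not along the pixel's ray), 0 where there is no reading.
- cams.camera_info(name): a dict with "fx", "fy", "cx", "cy" (pixels), "D" ([k1, k2, p1, p2, k3] as OpenCV has them; the pictures are not rectified), "cam_to_world" (4x4, takes a point from camera to world coordinates). Camera axes: x right, y up, looking along -z (the intrinsics and any distortion apply to the point x, -y, -z); pixel columns grow to the right and rows downward; lengths in m; the calibration is good to about 2 mm. A picture is of the moment at which its call begins. camera_info takes no time and is no camera call.
- job.job_done(): hands the job in, once; it reports no verdict.
The state is a dict: "clock": time; "joint_pos": joint angles; "joint_velocities": joint speeds; "joint_torque": joint torques, N m; "position": TCP position; "ee_rot": TCP orientation; "ft_force": force on the tool from outside, world axes, zero at the start; "wrist_torque": the same for the moment, N m; "grip_width": finger opening in m.
Only numpy, scipy, OpenCV 4.12 (cv2) and the standard library are available. Lean on these libraries where they do the work, as an engineer would, in place of code of your own. Each camera call takes 0.05 s, during which the arm holds its last target.

## Working session

There is one attempt and no reset: what is moved stays moved. The work goes in short steps, Python scripts to look and compute and a tool call to move; the robot and the scene stay as the last step left them, time stands still between calls to the robot, and variables do not carry over. Pictures are saved under pics/ and viewed, and the job is handed in when it is done.

Besides the shell and the picture viewer there is one more tool, called after "Emit:" as name(argument=value, ...) on one line, values as JSON. send_rows: Moves the arm, as the interface text tells. Shift numbers are shares of 200 mm and turn numbers shares of 30 degrees, none past 1 either way. Its arguments: {"type":"object","properties":{"deltas":{"type":"array","items":{"type":"number"}},"force":{"type":"number"}},"required":["deltas"]}

```bash
ls; mkdir -p pics; python3 - <<'E'
from rig import arm,cams,job
import cv2,numpy as np
print(arm.get_obs())
for n in("scene","top"):
    p,d=cams.capture(n); cv2.imwrite(f"pics/{n}0.png",p[:,:,::-1]); np.savez(f"{n}0.npz",p=p,d=d)
    print(n,cams.camera_info(n), (d>0).mean())
E
```

```text
pics
{'clock': 0.0, 'joint_pos': array([-7.34297513e+01,  2.01216569e+01,  9.46784714e+01,  9.45212220e-04,
        6.52648066e+01, -4.84601171e+00]), 'joint_velocities': array([-0.14676236,  0.04387433, -0.03059936,  0.03311612, -0.01805196,
        0.01523736]), 'joint_torque': array([ 1.27320181e-03, -4.97322285e+01, -2.85251731e+01,  6.99596736e-02,
        2.57105677e-02, -5.30989132e-05]), 'position': array([ 0.20076514, -0.51166943,  0.21811696]), 'ee_rot': array([-1.79935370e+02, -6.34055477e-03,  2.14158608e+01]), 'ft_force': array([0.3333716 , 0.98912775, 0.06310555]), 'wrist_torque': array([-0.03648371, -0.01195155, -0.02029042]), 'grip_width': 0.09348791569166828}
scene {'fx': 496.7131433325243, 'fy': 496.7131433325243, 'cx': 278.28628680389534, 'cy': 217.02350435384758, 'D': array([-0.1774446,  0.       ,  0.       ,  0.       ,  0.       ]), 'cam_to_world': array([[-0.88772381, -0.39825399,  0.23095497,  0.88900316],
       [ 0.46020063, -0.75378078,  0.46907346,  0.69149313],
       [-0.01272096,  0.5226933 ,  0.85242589,  1.42274986],
       [ 0.        ,  0.        ,  0.        ,  1.        ]])} 0.9958886054421768
top {'fx': 541.040469982506, 'fy': 541.040469982506, 'cx': 270.32950298092055, 'cy': 209.78010831832003, 'D': array([-0.09081479,  0.        ,  0.        ,  0.        ,  0.        ]), 'cam_to_world': array([[-0.02065333,  0.98159039, -0.18987825,  0.18935067],
       [-0.9997593 , -0.02168294, -0.00334637, -0.03069957],
       [-0.00740188,  0.18976343,  0.98180194,  1.8504744 ],
       [ 0.        ,  0.        ,  0.        ,  1.        ]])} 0.9960671768707483
```

View pics/scene0.png

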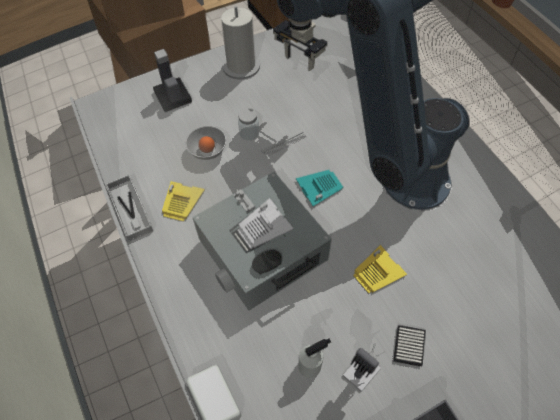

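View pics/top0.png

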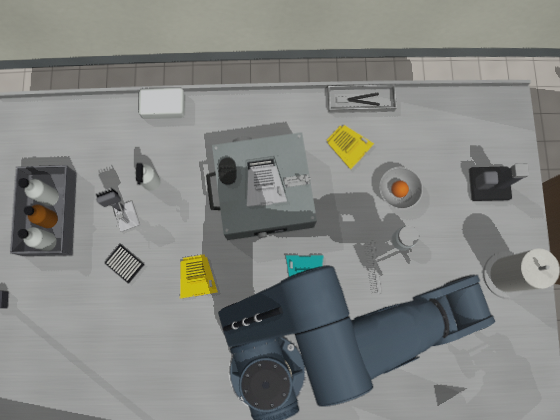

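The grey dryer is at top px (265,185). There are five cover-shaped things in the top view: two yellow at (350,145) and (197,275), one teal at (304,265), the bare metal one in the dryer's bay at (266,183), and the black/white cassette at (124,263), which is the old filter. The metal one in the bay fits the description, so I'll confirm it in enlarged crops.

```bash
cat > h.py <<'E'
from rig import arm,cams,job
import cv2,numpy as np
def und(n,px):
    i=cams.camera_info(n);K=np.array([[i['fx'],0,i['cx']],[0,i['fy'],i['cy']],[0,0,1]])
    q=cv2.undistortPoints(np.array(px,float).reshape(-1,1,2),K,i['D']).reshape(-1,2)
    return q,i['cam_to_world']
def ray(n,px):
    q,T=und(n,px); v=np.c_[q[:,0],-q[:,1],-np.ones(len(q))]@T[:3,:3].T
    return T[:3,3],v
def plane(n,px,z):
    o,v=ray(n,px); return o+v*((z-o[2])/v[:,2])[:,None]
def pts(n,px,d):
    o,v=ray(n,px); dd=np.array([d[int(round(y)),int(round(x))] for x,y in px]); return o+v*dd[:,None]
def proj(n,P):
    i=cams.camera_info(n);K=np.array([[i['fx'],0,i['cx']],[0,i['fy'],i['cy']],[0,0,1]])
    T=i['cam_to_world'];c=(np.atleast_2d(P)-T[:3,3])@T[:3,:3];c=c*[1,-1,-1]
    return cv2.projectPoints(c,np.zeros(3),np.zeros(3),K,i['D'])[0].reshape(-1,2)
def crop(n,p,x0,y0,w,h,s,name):
    c=cv2.resize(p[y0:y0+h,x0:x0+w,::-1],None,fx=s,fy=s,interpolation=cv2.INTER_CUBIC); cv2.imwrite('pics/'+name,c)
E
python3 - <<'E'
from h import *
t=np.load('top0.npz');s=np.load('scene0.npz')
crop('top',t['p'],200,125,130,120,5,'t1.png')
crop('scene',s['p'],190,170,145,135,5 if 0 else 4,'s1.png')
E
```

```text
(no output)
```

View pics/t1.png

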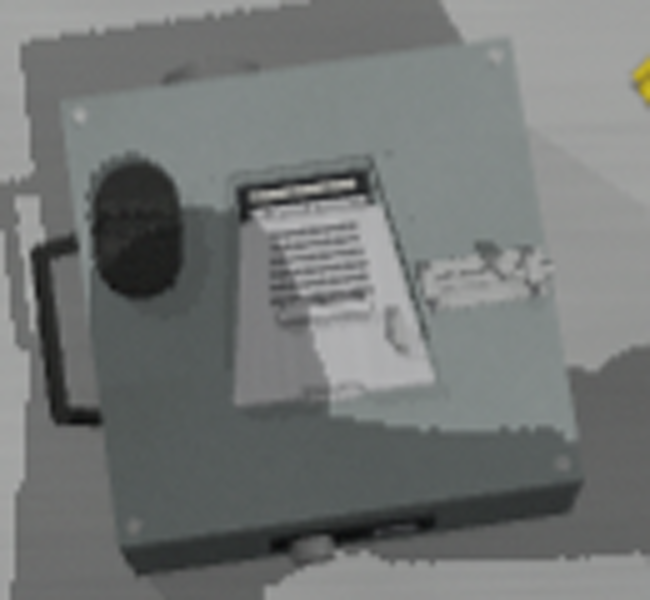

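View pics/s1.png

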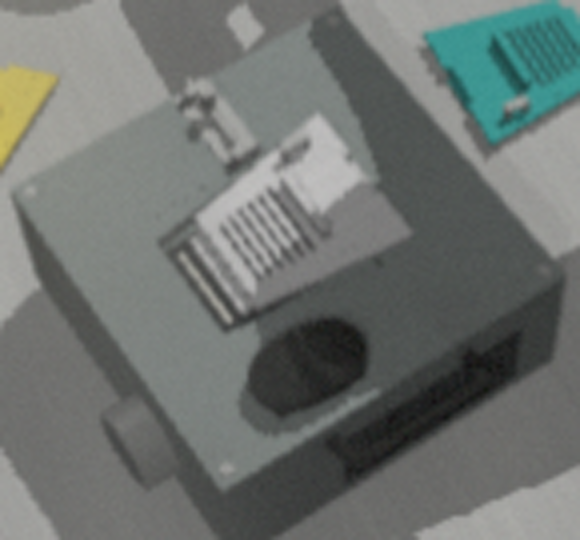

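The crops confirm it. The bare aluminium cover lies in the bay, with its rib and staple on top. In t1 the slot is dark at crop (305,185), and the bolt is to its right at (485,275). Next I'll measure the dryer, cover and knob.

```bash
python3 - <<'E'
from h import *
for n in('top','scene'):
    f=np.load(n+'0.npz');d=f['d'];p=f['p']
    ys,xs=np.mgrid[0:420,0:560];px=np.c_[xs.ravel(),ys.ravel()]
    o,v=ray(n,px);P=o+v*d.ravel()[:,None]
    m=((P[:,2]>.143)&(P[:,2]<.2)&(P[:,0]>.35)&(P[:,0]<.85)&(abs(P[:,1])<.25)).reshape(420,560).astype(np.uint8)
    k,l,st,c=cv2.connectedComponentsWithStats(m); j=1+np.argmax(st[1:,4]); mm=(l==j)
    Q=P[mm.ravel()];D=Q[abs(Q[:,2]-.15)<.006]
    r=cv2.minAreaRect((D[:,:2]*1000).astype(np.float32)); print(n,r,np.median(D[:,2]),len(D))
    # plane fit of deck
    A=np.c_[D[:,:2],np.ones(len(D))];print(np.linalg.lstsq(A,D[:,2],rcond=None)[0])
    # contour corners on plane .15
    cs=max(cv2.findContours(mm.astype(np.uint8),0,1)[0],key=cv2.contourArea)
    C=plane(n,cs.reshape(-1,2),.15); print(' contour rect',cv2.minAreaRect((C[:,:2]*1000).astype(np.float32)))
c=np.array([[62,103],[512,38],[582,482],[124,548]])/5+[200,125]-.4
W=plane('top',c,.15);print(W)
c=np.array([[12,192],[338,10],[562,275],[222,492]])/4+[190,170]-.4
W=plane('scene',c,.15);print(W)
E
```

```text
top ((611.1561279296875, -3.980987548828125), (303.2398681640625, 300.620849609375), 7.157147407531738) 0.15028923108990278 5684
[-0.00028954 -0.00050499  0.15044477]
 contour rect ((610.330810546875, -4.9485015869140625), (302.5662536621094, 302.3312683105469), 7.164572238922119)
scene ((607.70166015625, -0.597381591796875), (303.4164123535156, 302.3110046386719), 7.296706199645996) 0.15035895040598568 6773
[0.00230469 0.00241447 0.14888993]
 contour rect ((608.5125732421875, -2.8097076416015625), (302.4867858886719, 310.1211853027344), 7.456300735473633)
[[ 0.73864398  0.16234733  0.15      ]
 [ 0.77648219 -0.13472615  0.15      ]
 [ 0.47857224 -0.16974503  0.15      ]
 [ 0.44241132  0.12267101  0.15      ]]
[[ 0.77452203 -0.12826745  0.15      ]
 [ 0.47865323 -0.16424907  0.15      ]
 [ 0.44362545  0.1271656   0.15      ]
 [ 0.73808634  0.16584133  0.15      ]]
```

```bash
python3 - <<'E'
from h import *
C=np.array([.609,-.003]);a=np.radians(7.1);R=np.array([[np.cos(a),-np.sin(a)],[np.sin(a),np.cos(a)]])
print('predicted px of slot, rim, rib home-ish, knob drawn')
q=np.array([[83,0,139.5],[-45,0,150],[-11,-120,175],[-11,-110,175],[83,47,150],[83,-47,150],[-45,66,150],[-45,-66,150]])/1000.
W=np.c_[C+q[:,:2]@R.T,q[:,2]]; print(W.round(3)[:3]);
for n,(x0,y0,s) in {'top':(200,125,5),'scene':(190,170,4)}.items(): print(n,((proj(n,W)+.5-[x0,y0])*s).round().astype(int).tolist())
# dense metric view of dryer frame, plane z=.15 : 0.4 mm/px
for n in('top','scene'):
    f=np.load(n+'0.npz')
    u,v=np.meshgrid(np.arange(-95,140+.1,.4),np.arange(100,-80,-.4))  # u: -y ; v: x
    Q=np.c_[v.ravel(),-u.ravel()]/1000; Wq=np.c_[C+Q@R.T,np.full(len(Q),.15)]
    m=proj(n,Wq).astype(np.float32).reshape(u.shape+(2,))
    im=cv2.remap(f['p'],m[:,:,0],m[:,:,1],cv2.INTER_CUBIC)[:,:,::-1].copy()
    for k in range(-80,140,20): cv2.line(im,(int((k+95)/.4),0),(int((k+95)/.4),5 if k else 15),(0,0,255),1)
    for k in range(-80,100,20): cv2.line(im,(0,int((100-k)/.4)),(5 if k else 15,int((100-k)/.4)),(0,0,255),1)
    cv2.imwrite(f'pics/rect_{n}.png',im)
    d=f['d'];ys,xs=np.mgrid[0:420,0:560];px=np.c_[xs.ravel(),ys.ravel()]
    o,vv=ray(n,px);P=o+vv*d.ravel()[:,None];q=(P[:,:2]-C)@R*1000
    for nm,x0,x1,y0,y1,z0 in (('knobarea',-45,20,-140,-85,166),('cover',-90,80,-66,66,154),('curry',-60,100,70,140,160)):
        m=(q[:,0]>x0)&(q[:,0]<x1)&(q[:,1]>y0)&(q[:,1]<y1)&(P[:,2]*1000>z0)
        print(n,nm,m.sum(), q[m].min(0).round(),q[m].max(0).round(),q[m].mean(0).round(1),P[m,2].max().round(4))
        if nm!='curry':
            o_=np.argsort(q[m][:,0]); print(np.c_[q[m],P[m,2]*1000][o_].round().astype(int)[::max(1,m.sum()//40)].tolist())
E
```

```text
predicted px of slot, rim, rib home-ish, knob drawn
[[ 0.691  0.007  0.14 ]
 [ 0.564 -0.009  0.15 ]
 [ 0.613 -0.123  0.175]]
top [[300, 172], [327, 357], [505, 270], [490, 272], [228, 177], [371, 157], [226, 371], [429, 342]]
scene [[188, 294], [331, 201], [205, 95], [212, 104], [221, 334], [153, 241], [382, 264], [283, 141]]
top knobarea 22 [ -16. -140.] [ -0. -89.] [  -9.3 -120.6] 0.1868
[[-16, -120, 187], [-13, -118, 179], [-12, -105, 170], [-12, -125, 171], [-12, -109, 168], [-12, -118, 187], [-11, -115, 173], [-11, -121, 182], [-11, -125, 179], [-11, -89, 172], [-11, -138, 170], [-10, -115, 181], [-10, -135, 169], [-8, -122, 182], [-8, -125, 178], [-7, -135, 169], [-7, -119, 178], [-6, -125, 186], [-6, -116, 178], [-5, -122, 184], [-4, -119, 182], [0, -140, 167]]
top cover 1075 [-90. -65.] [77. 66.] [-25.2  -1.1] 0.1849
[[-90, 25, 157], [-74, -51, 172], [-72, 23, 164], [-70, 38, 166], [-67, -20, 160], [-65, 35, 158], [-63, 44, 170], [-61, -27, 172], [-59, -15, 171], [-57, 30, 162], [-54, 56, 166], [-52, 14, 158], [-50, 36, 165], [-48, -51, 171], [-46, 10, 157], [-43, 12, 162], [
[... 971 characters left out ...]
33, 164], [-71, -34, 160], [-68, 48, 158], [-66, 4, 163], [-64, 18, 161], [-62, -5, 160], [-60, -8, 159], [-57, -36, 164], [-55, 52, 159], [-53, 60, 160], [-51, 48, 157], [-49, -28, 160], [-46, 33, 164], [-44, -32, 158], [-42, 3, 162], [-40, 17, 160], [-37, 36, 159], [-35, -40, 167], [-33, 16, 159], [-31, -29, 157], [-29, 43, 161], [-24, 60, 160], [-22, 53, 158], [-20, -23, 165], [-18, 28, 167], [-17, -51, 159], [-15, 12, 160], [-12, -6, 156], [-10, 19, 157], [-6, 45, 162], [-4, 1, 155], [-1, 16, 156], [2, 10, 161], [5, 41, 156], [9, -44, 158], [13, 21, 159], [17, -21, 156], [21, 18, 156], [27, 32, 159], [35, -5, 155], [48, -5, 156]]
scene curry 524 [ 5. 80.] [ 94. 140.] [ 50.8 113.5] 0.1939
```

View pics/rect_top.png

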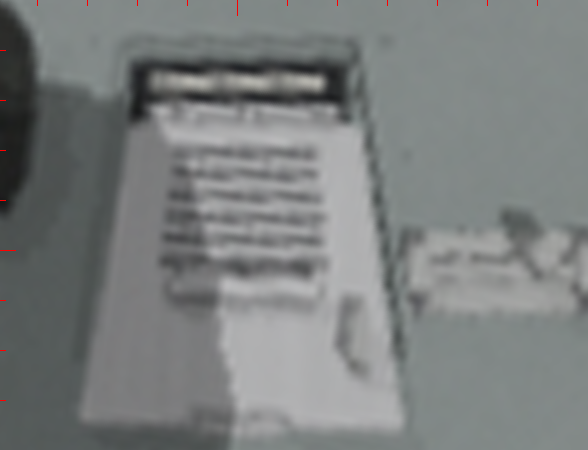

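View pics/rect_scene.png

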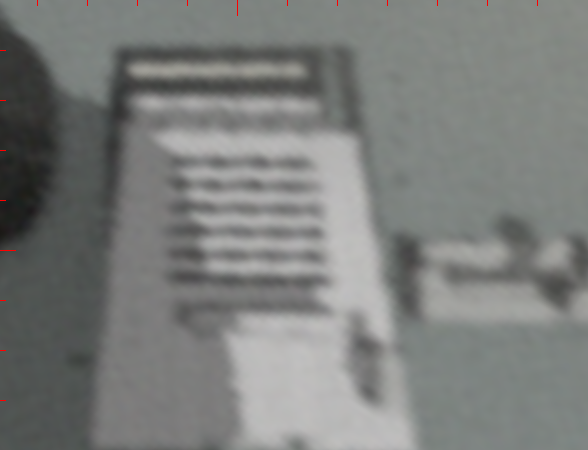

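The rectified top view (0.4 mm/px) shows the bay's brow edge at row 40 (x≈84 mm). The rib's rear face is at row ~305 (x≈-25 mm), the cover's rear edge at row ~425 (x≈-70 mm), and the knob at x≈-11, y≈-117 mm. I'll shut the gripper, turn the tool to the dryer's yaw, and come down behind the rib.

```bash
cat >> h.py <<'E'
C=np.array([.609,-.003]);A=7.1;a_=np.radians(A);Rd=np.array([[np.cos(a_),-np.sin(a_)],[np.sin(a_),np.cos(a_)]])
from scipy.spatial.transform import Rotation as Ro
def to(xd,yd,z):
    s=arm.get_obs();T=Ro.from_euler('xyz',s['ee_rot'],degrees=True)
    w=np.r_[C+Rd@np.array([xd,yd])/1000,z/1000]
    G=Ro.from_euler('xyz',[180,0,A],degrees=True)
    print('turn',((T.inv()*G).as_rotvec(degrees=True)/30).round(3),'shift',(T.inv().apply(w-s['position'])/.2).round(4), 'goal',w.round(4))
def me():
    s=arm.get_obs();q=(s['position'][:2]-C)@Rd*1000
    print('t',round(s['clock'],2),'dryer xy',q.round(1),'z',(s['position'][2]*1000).round(1),'rot',s['ee_rot'].round(2),'F dryer',(s['ft_force'][:2]@Rd).round(2),s['ft_force'][2].round(2),'w',round(s['grip_width'],4))
E
python3 - <<'E'
from h import *
to(-50,-1,260);to(-50,-1,200);me()
f=np.load('top0.npz');d=f['d'];n='top'
ys,xs=np.mgrid[0:420,0:560];px=np.c_[xs.ravel(),ys.ravel()];o,v=ray(n,px);P=o+v*d.ravel()[:,None]
for nm,u,w in(('jar',408,237),('clip?',490,183),('clip',115,205),('spray',148,175)):
    m=(abs(px[:,0]-u)<14)&(abs(px[:,1]-w)<14)&(P[:,2]>.06);print(nm,P[m].mean(0).round(3),P[m,2].max())
E
```

```text
turn [-0.002  0.     0.477] shift [ 2.5855 -1.68   -0.2072] goal [ 0.5595 -0.0102  0.26  ]
turn [-0.002  0.     0.477] shift [ 2.5855 -1.6797  0.0928] goal [ 0.5595 -0.0102  0.2   ]
t 0.1 dryer xy [-468.  -454.4] z 218.2 rot [-1.7994e+02 -1.0000e-02  2.1410e+01] F dryer [-0.42 -0.24] -1.16 w 0.0927
jar [ 0.428 -0.469  0.102] 1.8504743966139692
clip? [ 0.61  -0.758  0.128] 1.8504743966139692
clip [0.542 0.468 0.205] 1.8504743966139692
spray [0.646 0.384 0.142] 1.8504743966139692
```

Emit:
send_rows(deltas=[0,0,0.25,0.3,-0.2,-0.2,1,0,0,0.477,0.6,-0.4,-0.2,1,0,0,0.477,0.9,-0.6,-0.2,1,0,0,0.477,0.95,-0.65,-0.2,1,0,0,0.477,0.95,-0.65,-0.2,1])

```text
clock: 0.72
position: [0.3313, -0.3191, 0.2584]
ee_rot: [-179.9, 0.0, 7.3]
ft_force: [0.0, -1.4, 0.2]
grip_width: 0.0475
```

```bash
python3 -c "
from h import *
me();to(-50,-1,255)"
```

```text
t 0.72 dryer xy [-314.6 -279.4] z 258.4 rot [-179.93    0.      7.32] F dryer [-0.17 -1.38] 0.22 w 0.0475
turn [-0.002  0.     0.007] shift [ 1.3285 -1.3866  0.0188] goal [ 0.5595 -0.0102  0.255 ]
```

Emit:
send_rows(deltas=[0,0,0,0.25,-0.25,0,1,0,0,0,0.45,-0.45,0,1,0,0,0,0.7,-0.75,0,1,0,0,0,0.8,-0.85,0,1,0,0,0,0.8,-0.85,0,1])

```text
clock: 1.35
position: [0.4694, -0.1288, 0.2582]
ee_rot: [-179.9, 0.0, 7.5]
ft_force: [0.3, -0.2, 0.1]
grip_width: 0.0012
```

```bash
python3 -c "
from h import *
me();to(-50,-1,255);to(-50,-1,195)"
```

```text
t 1.35 dryer xy [-154.1 -107.6] z 258.2 rot [-1.7991e+02  2.0000e-02  7.5000e+00] F dryer [ 0.31 -0.2 ] 0.07 w 0.0012
turn [-0.003  0.001  0.013] shift [ 0.5242 -0.5291  0.0167] goal [ 0.5595 -0.0102  0.255 ]
turn [-0.003  0.001  0.013] shift [ 0.5244 -0.5286  0.3167] goal [ 0.5595 -0.0102  0.195 ]
```

Emit:
send_rows(deltas=[0,0,0.013,0.25,-0.25,0.05,1,0,0,0.013,0.524,-0.529,0.15,1,0,0,0.013,0.524,-0.529,0.3,1,0,0,0.013,0.524,-0.529,0.317,1,0,0,0.013,0.524,-0.529,0.317,1])

```text
clock: 1.98
position: [0.5591, -0.0117, 0.1953]
ee_rot: [-179.9, 0.0, 7.0]
ft_force: [-0.1, -0.5, 1.4]
grip_width: 0.0006
```

```bash
python3 - <<'E'
from h import *
me();to(-50,-1,166)
t=cams.capture('top')[0];s=cams.capture('scene')[0]
crop('top',t,200,125,130,120,5,'t2.png')
crop('scene',s,190,150,145,145,4,'s2.png')
E
```

```text
t 1.98 dryer xy [-50.6  -2.5] z 195.3 rot [-1.7992e+02  5.0000e-02  7.0400e+00] F dryer [-0.18 -0.52] 1.39 w 0.0006
turn [-0.003  0.002 -0.002] shift [ 0.0031 -0.0073  0.1464] goal [ 0.5595 -0.0102  0.166 ]
```

View pics/s2.png

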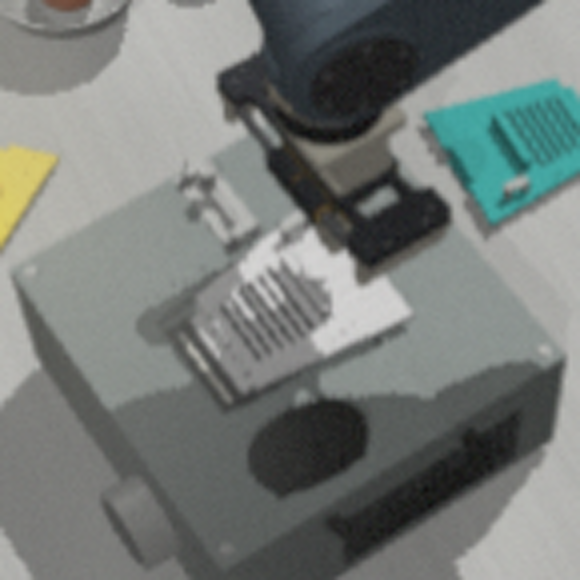

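View pics/t2.png

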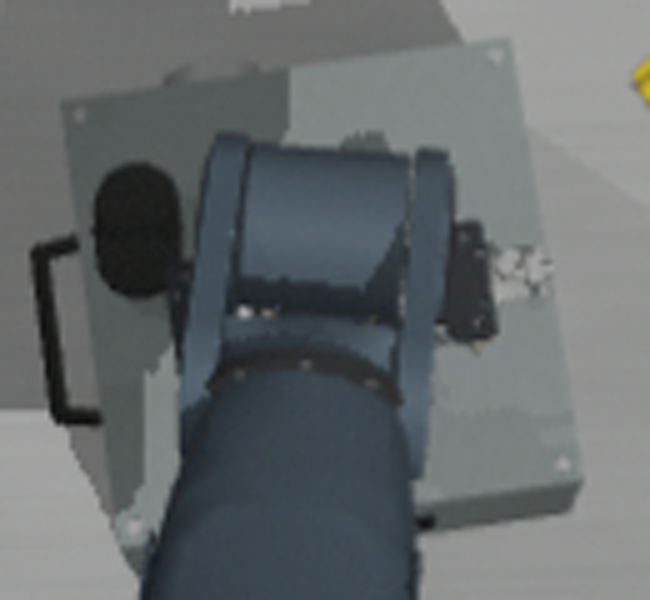

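In s2 the shut fingers stand over the bare plate behind the rib (crop ~(350,245)). I'll go down and check for contact.

Emit:
send_rows(deltas=[0,0,0,0.003,-0.007,0.08,1,0,0,0,0.003,-0.007,0.13,1,0,0,0,0.003,-0.007,0.148,1,0,0,0,0.003,-0.007,0.148,1])

```text
clock: 2.58
position: [0.5598, -0.0101, 0.1663]
ee_rot: [-179.9, -0.0, 7.0]
ft_force: [-0.2, -0.5, -0.2]
grip_width: 0.0006
```

```bash
python3 - <<'E'
from h import *
me();to(-20,-1,165)
s=cams.capture('scene')[0]
crop('scene',s,190,150,145,145,4,'s3.png')
E
```

```text
t 2.58 dryer xy [-49.7  -1. ] z 166.3 rot [-1.7993e+02 -3.0000e-02  7.0200e+00] F dryer [-0.31 -0.48] -0.15 w 0.0006
turn [-0.002 -0.001 -0.003] shift [ 1.483e-01 -1.000e-04  6.700e-03] goal [ 0.5893 -0.0065  0.165 ]
```

View pics/s3.png

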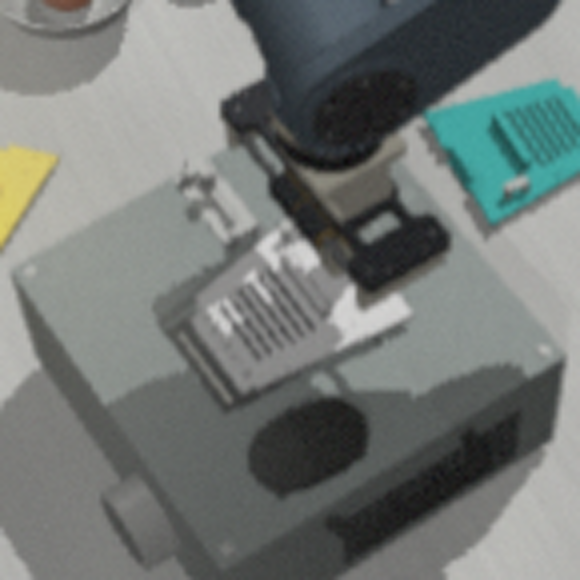

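Emit:
send_rows(deltas=[0,0,0,0.025,0,0.005,1,0,0,0,0.05,0,0.005,1,0,0,0,0.075,0,0.005,1,0,0,0,0.1,0,0.005,1,0,0,0,0.125,0,0.005,1,0,0,0,0.15,0,0.005,1])

```text
clock: 3.38
position: [0.5901, -0.0064, 0.1657]
ee_rot: [-179.9, -0.1, 7.0]
ft_force: [-1.9, 0.2, 2.1]
grip_width: 0.0001
```

```bash
python3 - <<'E'
from h import *
me();to(-3,-1,165)
s=cams.capture('scene')[0]
crop('scene',s,190,150,145,145,4,'s4.png')
E
```

```text
t 3.38 dryer xy [-19.2  -1.1] z 165.7 rot [-1.7994e+02 -5.0000e-02  7.0200e+00] F dryer [-1.86  0.4 ] 2.07 w 0.0001
turn [-0.002 -0.002 -0.003] shift [ 0.0811 -0.0004  0.0035] goal [ 0.6061 -0.0044  0.165 ]
```

View pics/s4.png

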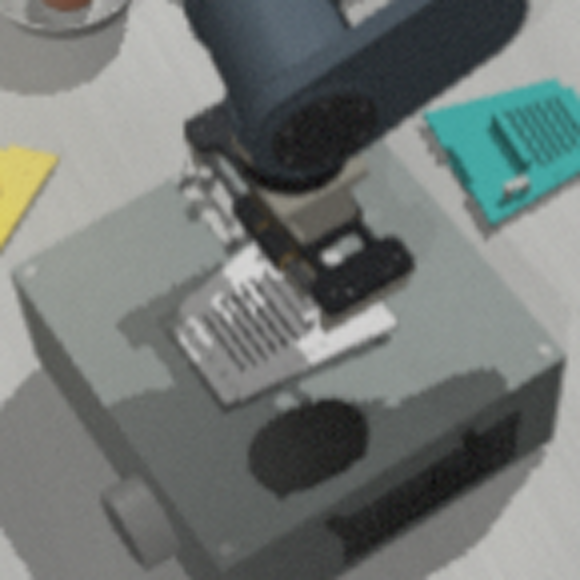

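The cover is sliding under light force (about 2 N). The lip has nearly reached the slot, so I'll keep pushing.

Emit:
send_rows(deltas=[0,0,0,0.02,0,0.003,1,0,0,0,0.04,0,0.003,1,0,0,0,0.055,0,0.003,1,0,0,0,0.07,0,0.003,1,0,0,0,0.07,0,0.003,1])

```text
clock: 4.05
position: [0.6049, -0.0046, 0.165]
ee_rot: [-179.9, -0.1, 7.0]
ft_force: [-0.4, -0.1, 0.0]
grip_width: 0.001
```

```bash
python3 - <<'E'
from h import *
me();to(-1,-1,165)
E
```

```text
t 4.05 dryer xy [-4.3 -1.1] z 165.0 rot [-1.7994e+02 -1.3000e-01  7.0200e+00] F dryer [-0.4  -0.06] 0.02 w 0.001
turn [-0.002 -0.004 -0.003] shift [ 0.0163 -0.0004 -0.    ] goal [ 0.6081 -0.0041  0.165 ]
```

Emit:
send_rows(deltas=[0,0,0,0.008,0,0,1,0,0,0,0.016,0,0,1,0,0,0,0.024,0,0,1])

```text
clock: 4.42
position: [0.6081, -0.0043, 0.1645]
ee_rot: [-179.9, 0.1, 7.0]
ft_force: [-14.6, -3.7, 5.6]
grip_width: 0.0005
```

```bash
python3 - <<'E'
from h import *
me()
s=cams.capture('scene')[0]
crop('scene',s,190,150,145,145,4,'s5.png')
E
```

```text
t 4.42 dryer xy [-1.  -1.2] z 164.5 rot [-1.7994e+02  1.4000e-01  7.0300e+00] F dryer [-14.99  -1.83] 5.64 w 0.0005
```

View pics/s5.png

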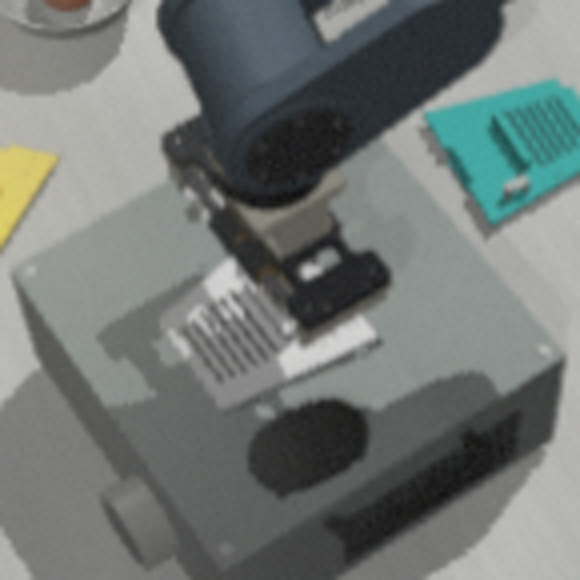

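At x≈-1 mm the push is stopped with 15 N, which is where the lip should be home (predicted -2.5±1). I'll back off and move over the bare plate near the rear edge.

Emit:
send_rows(deltas=[0,0,0,-0.02,0,0,1,0,0,0,-0.05,0,-0.03,1,0,0,0,-0.12,0,-0.03,1,0,0,0,-0.12,0,-0.03,1,0,0,0,-0.12,0,-0.03,1])

```text
clock: 5.1
position: [0.5848, -0.0073, 0.171]
ee_rot: [-180.0, 0.1, 7.0]
ft_force: [0.2, 0.4, -0.7]
grip_width: 0.0001
```

```bash
python3 - <<'E'
from h import *
me();to(-24,-1,160);to(-24,-1,149)
s=cams.capture('scene')[0]
crop('scene',s,190,150,145,145,4,'s6.png')
E
```

```text
t 5.1 dryer xy [-24.6  -1.3] z 171.0 rot [-1.7995e+02  1.0000e-01  7.0300e+00] F dryer [0.24 0.34] -0.7 w 0.0001
turn [-0.002  0.003 -0.002] shift [ 0.0031 -0.0013  0.0548] goal [ 0.5853 -0.007   0.16  ]
turn [-0.002  0.003 -0.002] shift [ 0.0032 -0.0013  0.1098] goal [ 0.5853 -0.007   0.149 ]
```

View pics/s6.png

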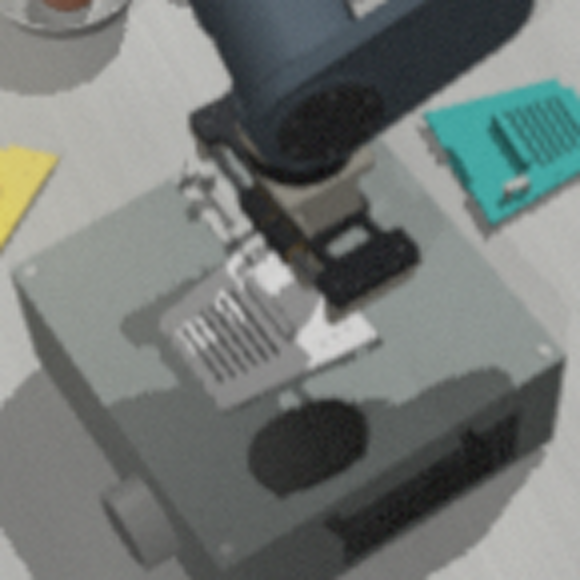

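Next I press down.

Emit:
send_rows(deltas=[0,0,0,0,0,0.03,1,0,0,0,0,0,0.05,1,0,0,0,0,0,0.065,1,0,0,0,0,0,0.08,1])

```text
clock: 5.65
position: [0.5847, -0.0074, 0.1554]
ee_rot: [-180.0, 0.1, 7.0]
ft_force: [0.6, -0.4, -0.8]
grip_width: 0.0005
```

```bash
python3 -c "
from h import *
me()"
```

```text
t 5.65 dryer xy [-24.7  -1.4] z 155.4 rot [-1.7996e+02  1.3000e-01  7.0400e+00] F dryer [ 0.57 -0.52] -0.76 w 0.0005
```

Emit:
send_rows(deltas=[0,0,0,0,0,0.008,1,0,0,0,0,0,0.016,1,0,0,0,0,0,0.024,1])

```text
clock: 6.02
position: [0.5846, -0.0073, 0.1505]
ee_rot: [-180.0, 0.1, 7.0]
ft_force: [0.1, 0.3, 0.2]
grip_width: 0.0007
```

```bash
python3 - <<'E'
from h import *
me()
s=cams.capture('scene')[0]
crop('scene',s,190,150,145,145,4,'s7.png')
E
```

```text
t 6.03 dryer xy [-24.7  -1.3] z 150.5 rot [-1.7996e+02  1.4000e-01  7.0400e+00] F dryer [0.18 0.27] 0.15 w 0.0007
```

View pics/s7.png

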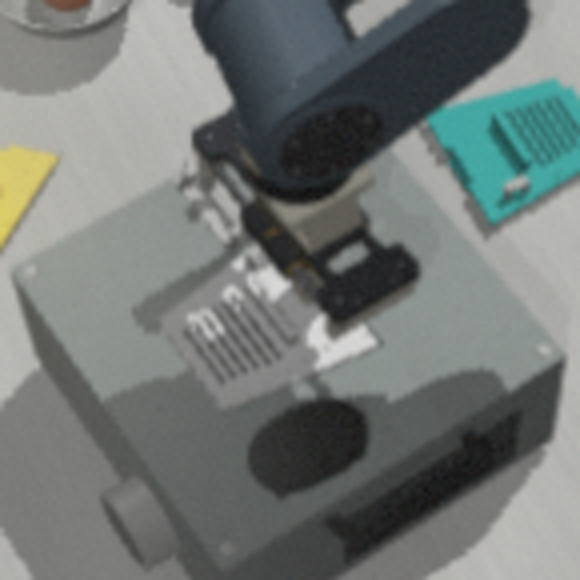

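There's no force yet at z=150.5, so I'll creep down until it touches.

Emit:
send_rows(deltas=[0,0,0,0,0,0.006,1,0,0,0,0,0,0.012,1,0,0,0,0,0,0.012,1])

```text
clock: 6.45
position: [0.5848, -0.0073, 0.1502]
ee_rot: [-180.0, 0.1, 7.0]
ft_force: [-11.1, 0.6, 24.9]
grip_width: 0.0007
```

```bash
python3 -c "
from h import *
me()"
```

```text
t 6.45 dryer xy [-24.6  -1.3] z 150.2 rot [-1.7997e+02  9.0000e-02  7.0400e+00] F dryer [-10.97   1.96] 24.86 w 0.0007
```

It's firm at z=150.2 with 25 N, so the cover appears to be down flush. I'll lift clear and inspect it.

Emit:
send_rows(deltas=[0,0,0,0,0,-0.1,1,0,0,0,-0.2,0.2,-0.3,1,0,0,0,-0.4,0.45,-0.4,1,0,0,0,-0.7,0.75,-0.4,1,0,0,0,-0.8,0.9,-0.4,1,0,0,0,-0.8,0.9,-0.4,1])

```text
clock: 7.2
position: [0.4466, -0.2081, 0.2305]
ee_rot: [180.0, 0.1, 6.8]
ft_force: [0.5, -0.8, 0.5]
grip_width: 0.0008
```

```bash
python3 - <<'E'
from h import *
me()
for n in('top','scene'):
    p,d=cams.capture(n); np.savez(n+'1.npz',p=p,d=d)
    u,v=np.meshgrid(np.arange(-95,140+.1,.4),np.arange(100,-80,-.4))
    Q=np.c_[v.ravel(),-u.ravel()]/1000; Wq=np.c_[C+Q@Rd.T,np.full(len(Q),.15)]
    m=proj(n,Wq).astype(np.float32).reshape(u.shape+(2,))
    im=cv2.remap(p,m[:,:,0],m[:,:,1],cv2.INTER_CUBIC)[:,:,::-1].copy()
    for k in range(-80,140,20): cv2.line(im,(int((k+95)/.4),0),(int((k+95)/.4),5 if k else 15),(0,0,255),1)
    for k in range(-80,100,20): cv2.line(im,(0,int((100-k)/.4)),(5 if k else 15,int((100-k)/.4)),(0,0,255),1)
    cv2.imwrite(f'pics/rect1_{n}.png',im)
    ys,xs=np.mgrid[0:420,0:560];px=np.c_[xs.ravel(),ys.ravel()]
    o,vv=ray(n,px);P=o+vv*d.ravel()[:,None];q=(P[:,:2]-C)@Rd*1000
    z=P[:,2]*1000
    for x0 in range(-75,90,10):
        m=(q[:,0]>x0)&(q[:,0]<x0+10)&(q[:,1]>-35)&(q[:,1]<40); print(n,x0,m.sum(),np.median(z[m]).round(1),end='; ')
    m=(q[:,0]>-25)&(q[:,0]<5)&(q[:,1]>-140)&(q[:,1]<-70)&(z>173);print('\nknob',m.sum(),q[m].mean(0),np.median(q[m],0))
E
```

```text
t 7.2 dryer xy [-186.5 -183.5] z 230.5 rot [1.7999e+02 8.0000e-02 6.8100e+00] F dryer [ 0.37 -0.82] 0.47 w 0.0008
top -75 68 150.2; top -65 73 149.1; top -55 72 151.6; top -45 67 147.7; top -35 75 150.7; top -25 67 150.5; top -15 71 150.6; top -5 72 149.7; top 5 84 158.9; top 15 52 151.7; top 25 67 149.2; top 35 69 150.3; top 45 70 150.0; top 55 69 149.5; top 65 66 149.7; top 75 69 150.5; top 85 72 150.5; 
knob 14 [  -9.5873337  -119.99249311] [  -9.80847947 -119.84643316]
scene -75 73 149.7; scene -65 70 149.4; scene -55 77 149.4; scene -45 68 148.5; scene -35 71 149.0; scene -25 70 150.2; scene -15 76 149.4; scene -5 55 149.6; scene 5 92 160.5; scene 15 73 149.7; scene 25 73 149.8; scene 35 73 149.5; scene 45 72 149.8; scene 55 77 150.0; scene 65 75 151.3; scene 75 79 150.0; scene 85 78 150.7; 
knob 17 [ -10.5189213  -114.30416904] [  -9.9538884  -113.73859287]
```

View pics/rect1_top.png

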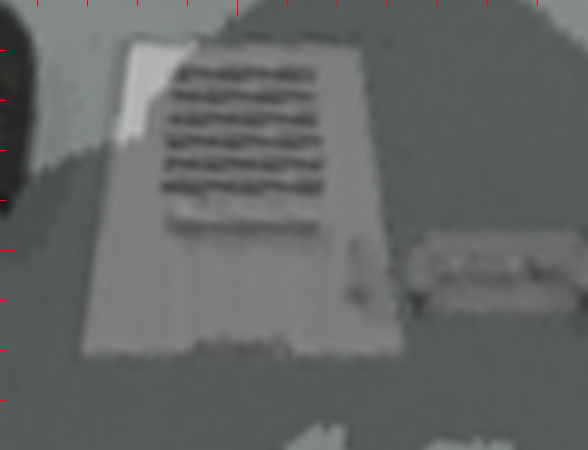

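View pics/rect1_scene.png

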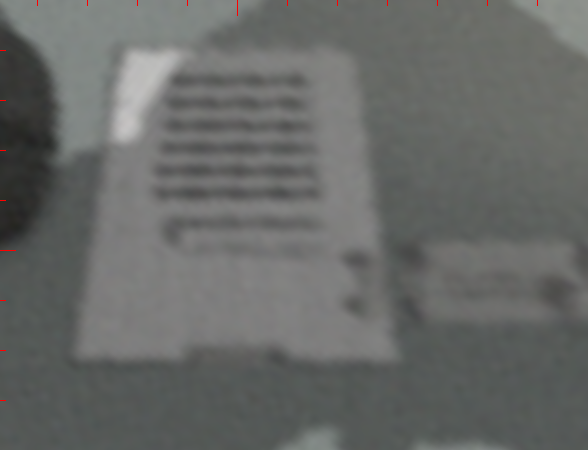

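Both views show the cover flat. The front is against the brow (row ~42), the rear edge is at x≈-41 mm, and depths across it are about 150 mm throughout. The knob is at about (-10,-117). Next is the approach to the right of the knob.

```bash
python3 -c "
from h import *
to(-10,-152,230);to(-10,-152,169)"
```

```text
turn [-0.001  0.003 -0.005] shift [ 8.736e-01 -1.502e-01  3.000e-04] goal [ 0.6179 -0.1551  0.23  ]
turn [-0.001  0.003 -0.005] shift [ 0.874  -0.1501  0.3053] goal [ 0.6179 -0.1551  0.169 ]
```

Emit:
send_rows(deltas=[0,0,-0.005,0.3,-0.06,0,1,0,0,-0.005,0.6,-0.12,0,1,0,0,-0.005,0.874,-0.15,0,1,0,0,-0.005,0.874,-0.15,0.1,1,0,0,-0.005,0.874,-0.15,0.2,1,0,0,-0.005,0.874,-0.15,0.28,1,0,0,-0.005,0.874,-0.15,0.28,1])

```text
clock: 8.18
position: [0.6176, -0.154, 0.1728]
ee_rot: [-179.9, 0.2, 7.2]
ft_force: [0.2, -0.7, -1.0]
grip_width: 0.0003
```

```bash
python3 - <<'E'
from h import *
me();to(-10,-152,169);to(-10,-104,169)
s=cams.capture('scene')[0]
crop('scene',s,190,150,145,145,4,'s8.png')
E
```

```text
t 8.18 dryer xy [ -10.1 -150.9] z 172.8 rot [-179.91    0.19    7.15] F dryer [ 0.16 -0.75] -0.96 w 0.0003
turn [-0.003  0.006  0.002] shift [0.0005 0.0054 0.0189] goal [ 0.6179 -0.1551  0.169 ]
turn [-0.003  0.006  0.002] shift [ 0.0007 -0.2346  0.0193] goal [ 0.6119 -0.1074  0.169 ]
```

View pics/s8.png

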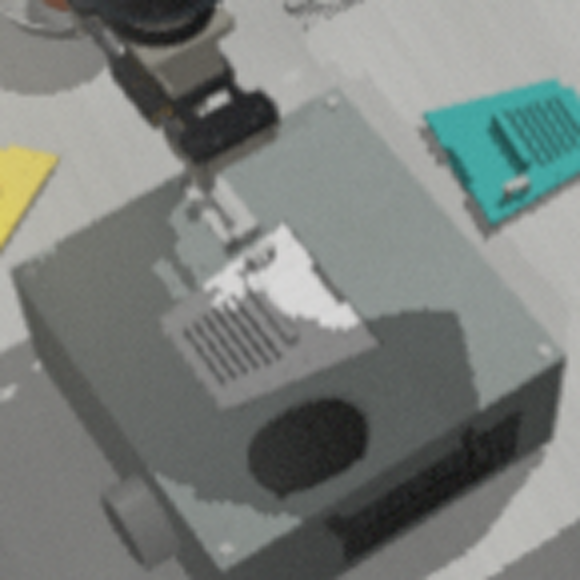

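The fingers are right of the knob and clear of the guide staples. I'll push towards +y (tool -y).

Emit:
send_rows(deltas=[0,0,0,0,-0.02,0.017,1,0,0,0,0,-0.05,0.017,1,0,0,0,0,-0.08,0.017,1,0,0,0,0,-0.11,0.017,1])

```text
clock: 8.72
position: [0.6154, -0.1324, 0.1709]
ee_rot: [-180.0, 0.1, 7.1]
ft_force: [0.4, -2.4, 0.8]
grip_width: 0.0008
```

```bash
python3 -c "
from h import *
me();to(-10,-104,169)"
```

```text
t 8.72 dryer xy [  -9.7 -129.2] z 170.9 rot [-1.7999e+02  7.0000e-02  7.1400e+00] F dryer [ 0.15 -2.44] 0.75 w 0.0008
turn [-0.     0.002  0.001] shift [-0.0016 -0.1262  0.0096] goal [ 0.6119 -0.1074  0.169 ]
```

Emit:
send_rows(deltas=[0,0,0,-0.002,-0.03,0.01,1,0,0,0,-0.002,-0.06,0.01,1,0,0,0,-0.002,-0.09,0.01,1,0,0,0,-0.002,-0.11,0.01,1,0,0,0,-0.002,-0.115,0.01,1])

```text
clock: 9.35
position: [0.6121, -0.1094, 0.1689]
ee_rot: [-180.0, 0.1, 7.1]
ft_force: [0.7, -1.8, 1.8]
grip_width: 0.0004
```

```bash
python3 - <<'E'
from h import *
me();to(-10,-104,169)
s=cams.capture('scene')[0]
crop('scene',s,190,150,145,145,4,'s9.png')
E
```

```text
t 9.35 dryer xy [ -10.  -105.9] z 168.9 rot [-1.7999e+02  7.0000e-02  7.1500e+00] F dryer [ 0.52 -1.92] 1.83 w 0.0004
turn [-0.     0.002  0.002] shift [ 0.0002 -0.0097 -0.0004] goal [ 0.6119 -0.1074  0.169 ]
```

View pics/s9.png

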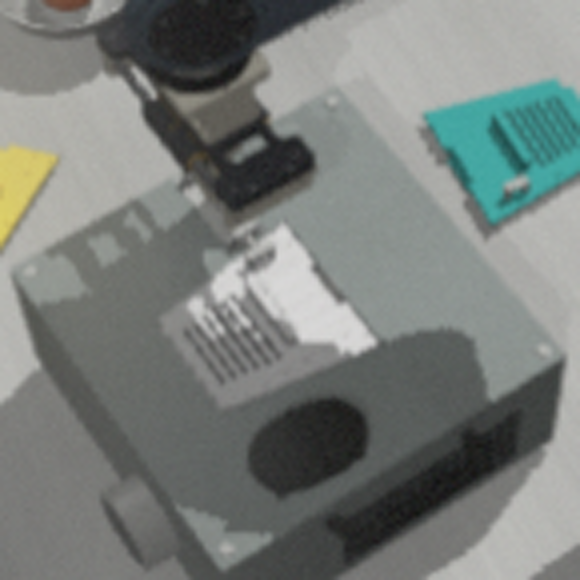

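Still moving at about 2 N. I'll creep on to the hard stop.

Emit:
send_rows(deltas=[0,0,0,0,-0.015,0,1,0,0,0,0,-0.025,0,1,0,0,0,0,-0.035,0,1])

```text
clock: 9.78
position: [0.6113, -0.1029, 0.169]
ee_rot: [179.9, 0.1, 7.2]
ft_force: [0.6, -11.1, 1.1]
grip_width: 0.0004
```

```bash
python3 -c "
from h import *
me()"
```

```text
t 9.78 dryer xy [-10.  -99.5] z 169.0 rot [1.7994e+02 6.0000e-02 7.1500e+00] F dryer [ -0.75 -11.06] 1.14 w 0.0004
```

Emit:
send_rows(deltas=[0,0,0,0,-0.01,0,1,0,0,0,0,-0.015,0,1,0,0,0,0,-0.015,0,1])

```text
clock: 10.15
position: [0.6113, -0.1026, 0.1692]
ee_rot: [179.7, 0.0, 7.1]
ft_force: [2.5, -17.2, -0.9]
grip_width: 0.0005
```

```bash
python3 -c "
from h import *
me()"
```

```text
t 10.15 dryer xy [-10.  -99.1] z 169.2 rot [1.7967e+02 1.0000e-02 7.1400e+00] F dryer [  0.38 -17.33] -0.94 w 0.0005
```

That's a firm stop at 17 N. I'll back away sideways, lift and verify.

Emit:
send_rows(deltas=[0,0,0,0,0.05,0,1,0,0,0,0,0.12,-0.05,1,0,0,0,-0.1,0.3,-0.3,1,0,0,0,-0.3,0.5,-0.5,1,0,0,0,-0.6,0.7,-0.5,1,0,0,0,-0.8,0.8,-0.5,1,0,0,0,-0.9,0.8,-0.5,1,0,0,0,-0.9,0.8,-0.5,1])

```text
clock: 11.15
position: [0.4518, -0.2838, 0.2709]
ee_rot: [179.7, -0.0, 7.0]
ft_force: [0.8, 0.0, 0.1]
grip_width: 0.0006
```

```bash
python3 - <<'E'
from h import *
me()
for n in('top','scene'):
    p,d=cams.capture(n); np.savez(n+'2.npz',p=p,d=d)
    if n=='top':crop('top',p,200,125,130,120,5,'t3.png')
    else: crop('scene',p,190,150,145,145,4,'s10.png'); cv2.imwrite('pics/scene_end.png',p[:,:,::-1])
    ys,xs=np.mgrid[0:420,0:560];px=np.c_[xs.ravel(),ys.ravel()]
    o,vv=ray(n,px);P=o+vv*d.ravel()[:,None];q=(P[:,:2]-C)@Rd*1000
    z=P[:,2]*1000
    print([(x0,np.median(z[(q[:,0]>x0)&(q[:,0]<x0+10)&(q[:,1]>-35)&(q[:,1]<40)]).round(1)) for x0 in range(-75,90,10)])
    m=(q[:,0]>-25)&(q[:,0]<5)&(q[:,1]>-140)&(q[:,1]<-65)&(z>173);print('\nknob',m.sum(),q[m].mean(0),np.median(q[m],0))
    a=np.load(n+'0.npz')['p'].astype(int); D=(abs(a-p.astype(int)).max(2)>45); 
    print(proj(n,np.r_[C+Rd@[-.011,-.08],.175]))
E
```

```text
t 11.15 dryer xy [-190.7 -259.2] z 270.9 rot [ 1.7967e+02 -2.0000e-02  7.0400e+00] F dryer [ 0.79 -0.08] 0.06 w 0.0006
[(-75, np.float64(150.2)), (-65, np.float64(150.0)), (-55, np.float64(148.4)), (-45, np.float64(147.6)), (-35, np.float64(149.5)), (-25, np.float64(149.9)), (-15, np.float64(148.8)), (-5, np.float64(150.9)), (5, np.float64(159.1)), (15, np.float64(152.0)), (25, np.float64(150.1)), (35, np.float64(150.8)), (45, np.float64(151.3)), (55, np.float64(149.6)), (65, np.float64(150.6)), (75, np.float64(148.5)), (85, np.float64(150.8))]

knob 16 [-10.0618379  -80.29619926] [-10.65854238 -79.93374574]
[[288.14207858 180.25800359]]
[(-75, np.float64(149.0)), (-65, np.float64(149.8)), (-55, np.float64(149.8)), (-45, np.float64(148.9)), (-35, np.float64(149.9)), (-25, np.float64(149.7)), (-15, np.float64(149.4)), (-5, np.float64(149.4)), (5, np.float64(159.7)), (15, np.float64(149.6)), (25, np.float64(150.4)), (35, np.float64(149.8)), (45, np.float64(149.8)), (55, np.float64(150.0)), (65, np.float64(150.9)), (75, np.float64(150.3)), (85, np.float64(151.2))]

knob 16 [-10.23199127 -74.55667793] [-10.20181838 -73.30202528]
[[247.88080859 202.35829548]]
```

View pics/t3.png

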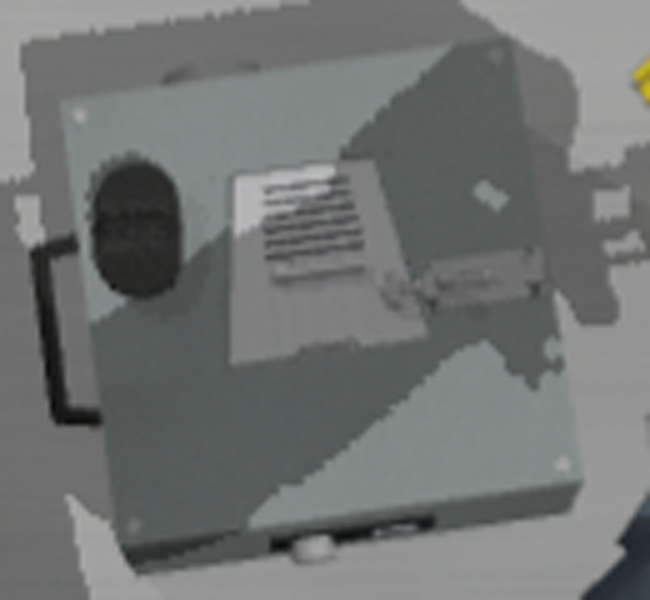

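View pics/s10.png

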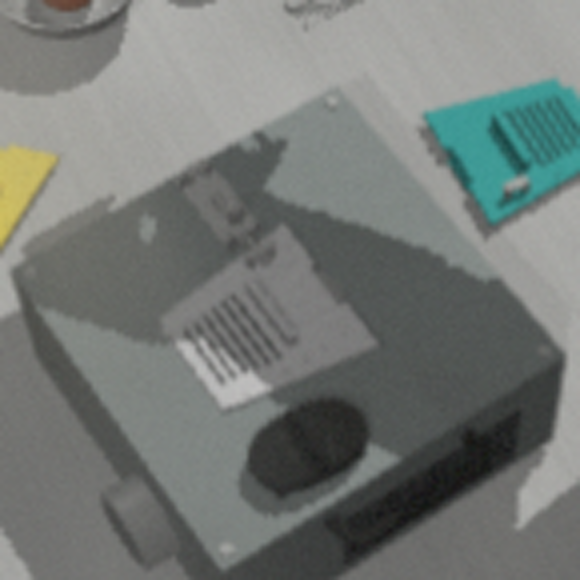

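View pics/scene_end.png

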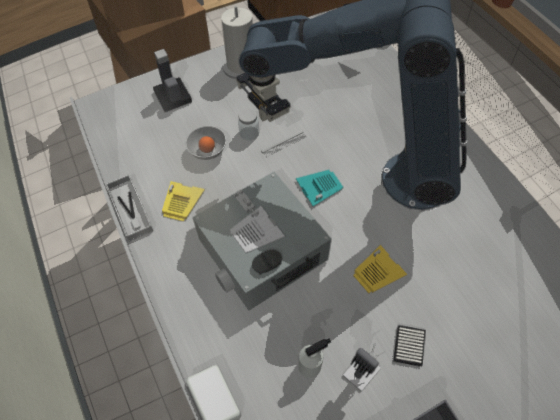

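The knob moved about 39.5 mm in both views and stopped hard. The cover is flat, the bystanders are where they were, and the arm is clear.

```bash
python3 -c "
from h import *
print(job.job_done());me()"
```

```text
the job is handed in; nothing more can be done
None
the job is handed in; nothing more can be done
```

I finished the job and handed it in at about 11 s of the 43 s allowed; no verdict was reported. The cover is in and flat, and the bolt is home.

- **Lip in the slot:** I pushed the rib forward until the cover stopped with 15 N at about the predicted home position. Afterwards its front edge met the brow and its rear edge lay at about the rim.
- **Cover snapped flat:** I pressed the bare plate near the rear edge until it was firm at z = 150 mm with 25 N. Afterwards the cover measured 149–151 mm against the 150 mm deck in both views, with 1–2 mm scatter, so it is level.
- **Bolt home:** I pushed the knob to a hard stop at 17 N. It moved about 39.5 mm in both views.
- **Bystanders and robot:** By eye, none of the bystanders had moved. The arm was clear and the tool showed no contact force.

**Not confirmed:**
- I didn't see the latch snap. My readings come only at the end of each move, and they showed almost no force just before the plate went firm. I infer that it snapped from the cover staying flat once released.
- The two cameras disagreed by about 6 mm on the knob's sideways position, but agreed on how far it moved.

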